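Put the straightedges away in their leaning racks

ROBOT

A 6-joint arm with a two-finger parallel gripper is mounted at the origin on the work surface. World frame = base frame: x ahead of the robot, y to its left, z up, the work surface at z = 0. Lengths are in m, angles in degrees, forces in N, time in s.
With the tool pointing down it reaches from about 0.375 to 0.9 m from the base axis. Payload 3.1 kg.
Tool frame: the origin (TCP) lies on the centre line of the jaws, within the pads' length; the fingertips stand 25 mm ahead of it and the grasp point (between the pads) lies 6 mm ahead of it; y points along the fingers, x is the direction in which the jaws open and shut, and the axes are right-handed (so a half turn about y gives the same grasp; the last joint's range is limited). The gripper opens to 87 mm and grips with 3 to 60 N. Pads are 19 mm wide; open, the fingers measure 117 mm over their backs; the gripper's body (75 mm by 190 mm) begins 51 mm behind the grasp point.
Start: joints at [64.143, 30.224, 82.088, -0, 67.689, -10.227], TCP at [0.168, 0.602, 0.248] pointing down, gripper open.
Joint ranges: [-176.69, 176.69], [-43.24, 126.21], [12.49, 139.97], [-82, 262], [0, 151.66], [-163.58, 163.58]. Speed limits (degrees/s): [159.86, 159.86, 180, 180, 180, 180].

INTERFACE

Orientations are given as a 3x3 rotation matrix whose columns are the frame's x, y, z axes.
In Python, from rig import * gives the robot as it stands.
- The arm moves only by the tool play_rows, never from a script. Its argument "commands" is a list of rows, each a list of 2 entries, a list of its own where there are three numbers: the shift along the world's x, y, z in m, then the turn, a rotation vector about the world's x, y, z in rad. A call has 1 to 10 rows; each row is the pose to reach, as a shift and turn from the pose commanded when the call began; what a row does not reach only later rows make up. A row lasts 1/8 s, in which the tool goes at most 62.5 mm and 10.7 degrees, less where a joint would pass 70% of its speed; a pose out of reach is approached as far as the arm can. A call with a gripper value outside its range is refused whole. "gripper" is the finger opening in m, from 0 to 0.087, set as the call begins (left out, the last holds). The fingers move at their own pace and stop on an object; the grip force is fixed at half the most. Time passes only in rows, so rows that repeat a pose let the fingers close. It gives the time, the measured TCP pose, the force and the opening at its end, in the units of the state.
- read_state(): the state, without advancing time (a new reading comes with each control period).
- capture(name): name is "side" or "top"; returns a dict with "frame" (480x640x3 uint8, red, green, blue), "depth" (480x640 float32, m along the optical axis (not along the pixel's ray), 0 where there is no reading), "mtx" (3x3 intrinsics, pixels), "dist_coeffs" ([k1, k2, p1, p2, k3] as OpenCV has them; the pictures are not rectified), "cam_to_world" (4x4, takes a point from camera to world coordinates). Camera axes: x right, y down, z forward; pixel columns grow to the right and rows downward; lengths in m; the calibration is good to about 2 mm. A picture is of the moment at which its call begins.
- hand_in(): hands the job in, once; it reports no verdict.
The state is a dict: "time_s": time; "joint_positions": joint angles; "qvel": joint speeds; "tau": joint torques, N m; "position": TCP position; "tcp_rot": TCP orientation; "force": force on the tool from outside, world axes, zero at the start; "moment": the same for the moment, N m; "opening": opening from 0.0 (shut) to 1.0 (fully open).
Only numpy, scipy, OpenCV 4.12 (cv2) and the standard library are available. Lean on these libraries where they do the work, as an engineer would, in place of code of your own. Each camera call takes 0.05 s, during which the arm holds its last target. There are 200 camera calls.

TASK

The short straightedge was put in the long rack by mistake: first move it to the short rack, then put the long straightedge, which stands upright in the dark setting block, into the long rack. Both must end fully home in their leaning slots, lower edge on the slot floor and grip bar up; lower them in rather than dropping them, and leave the mouse, the case, the ring and the bottle where they are.

Things in the scene. Friction and masses are not known exactly. Their poses are not given: they have to be found in the camera images.
- short_edge: Straightedge: steel plate 110 mm long (y), 6 thick (x), with a black grip bar on its upper edge, 14 thick, 100 long, 30 high (80 to 110 mm above the lower edge). Height 110 mm, about 300 g. Both faces alike. Origin: middle of the lower edge; z points up the plate to the grip bar. At the start it stands fully home in the leaning slot of the long rack.
- short_edge_grip (a point): Centre of the short straightedge's grip bar, 95 mm from its lower edge; axes as the straightedge.
- long_edge: Straightedge: steel plate 170 mm long (y), 6 thick (x), with a black grip bar on its upper edge, 14 thick, 160 long, 30 high (80 to 110 mm above the lower edge). Height 110 mm, about 450 g. Both faces alike. Origin: middle of the lower edge; z points up the plate to the grip bar. At the start it stands upright in the setting block, its lower edge 15 mm above the table.
- long_edge_grip (a point): Centre of the long straightedge's grip bar, 95 mm from its lower edge; axes as the straightedge.
- short_slot: Slot of the fixed short rack, leaning 30 degrees from vertical, mouth to the robot side. Origin: middle of the slot floor, 35 mm above the table; x across, y along, z out along the leaning walls. Gap 10 mm, 122 mm long between closed ends 8 mm thick; walls straight to 52 mm, then lips flare to a 26 mm mouth at 64 mm (34 outside). A seated edge stands on the floor, grip bar 80 to 110 mm out.
- long_slot: Slot of the fixed long rack, leaning 30 degrees from vertical, mouth to the robot side. Origin: middle of the slot floor, 35 mm above the table; x across, y along, z out along the leaning walls. Gap 10 mm, 182 mm long between closed ends 8 mm thick; walls straight to 52 mm, then lips flare to a 26 mm mouth at 64 mm (34 outside). A seated edge stands on the floor, grip bar 80 to 110 mm out.
- setting_block: Fixed dark granite block on the table, 70 (x) by 140 (y) by 40 mm high, with an upright slot along y through its middle, 8 mm wide, 25 mm deep and open at both ends. Origin: centre of its underside.
- mouse: Bystander: black computer mouse, 100 by 58 by 34 mm. Origin: centre of its underside.
- case: Bystander: flat white and grey plastic gauge case, 90 by 110 by 34 mm. Origin: centre of its underside.
- ring_gauge: Bystander: steel ring, 72 mm across, 25 mm high. Origin: centre of its underside.
- bottle: Bystander: white plastic bottle with blue cap, 60 mm across, 150 mm high. Origin: centre of its underside.
Mind the look-alikes: they are no part of the job. Leave any brown look-alike of the part that bears long_slot alone. What is shaped like the short_edge but blue or orange is not meant.

How it is judged (in metres and radians):
On the way, in this order (a step that is already met when the one before it is completed fails the run):
1. the short straightedge is fully home in the short rack (x of short_edge in the frame of short_slot between -0.005 and 0.005 m and y of short_edge in the frame of short_slot between -0.012 and 0.012 m and z of short_edge in the frame of short_slot between -0.004 and 0.005 m and z of short_edge_grip in the frame of short_slot above 0.085 m and angle between the z axis of short_edge and the z axis of short_slot, either way round below 0.14 rad), for 0.2 s.
2. the long straightedge is fully home in the long rack (x of long_edge in the frame of long_slot between -0.005 and 0.005 m and y of long_edge in the frame of long_slot between -0.012 and 0.012 m and z of long_edge in the frame of long_slot between -0.004 and 0.005 m and z of long_edge_grip in the frame of long_slot above 0.085 m and angle between the z axis of long_edge and the z axis of long_slot, either way round below 0.14 rad), for 0.2 s.
At the end, for the whole second after the job is handed in: Each straightedge is in the slot of its own rack and at rest (below 20 mm/s and 0.15 rad/s): lower edge within 5 mm of the slot floor, within 5 mm across and 12 mm along the slot's middle, grip bar up, leaning with the slot within 0.14 rad (all of step 1 and all of step 2 and linear speed of each of short_edge, long_edge below 0.02 m/s and angular speed of each of short_edge, long_edge below 0.15 rad/s); the robot touches nothing.
It fails at once if a straightedge is dropped (faster than 0.5 m/s out of the fingers) ((contact force between the fingers and short_edge below 0.2 N and linear speed of short_edge above 0.5 m/s) or (contact force between the fingers and long_edge below 0.2 N and linear speed of long_edge above 0.5 m/s)).
It fails at once if the mouse is displaced by more than 20 mm (distance of mouse from where it was at the start of the episode above 0.02 m).
It fails at once if the case is displaced by more than 20 mm (distance of case from where it was at the start of the episode above 0.02 m).
It fails at once if the ring gauge is displaced by more than 20 mm (distance of ring_gauge from where it was at the start of the episode above 0.02 m).
It fails at once if the bottle is displaced by more than 20 mm (distance of bottle from where it was at the start of the episode above 0.02 m).
It also fails if it takes over 72 s, if anything falls off the work surface, if the arm or the gripper's body presses on something with over 40 N, if the wrist force passes 120 N, or if a joint passes its speed limit or range.

## Working session

There is one attempt and no reset: what is moved stays moved. The work goes in short steps, Python scripts to look and compute and a tool call to move; the robot and the scene stay as the last step left them, time stands still between calls to the robot, and variables do not carry over. Pictures are saved under pics/ and viewed, about 8 in all and at most 12, crops included, and the job is handed in when it is done.

Besides the shell and the picture viewer there is one more tool, called after "Call:" as name(argument=value, ...), one argument or row to a line, values as JSON. play_rows: Moves the arm, as the interface text tells. Its arguments: {"type":"object","properties":{"commands":{"type":"array"},"gripper":{"type":"number"}},"required":["commands"]}

```bash
mkdir -p pics; ls; python3 - <<'E'
from rig import *
import cv2,numpy as np
s=read_state();print(s['position'],s['tcp_rot'],s['force'],s['opening'],s['time_s'])
for n in ['top','side']:
    c=capture(n);cv2.imwrite(f'pics/{n}0.png',c['frame'][:,:,::-1]);np.savez(f'{n}0.npz',**c)
    print(n,c['mtx'],c['dist_coeffs'],c['cam_to_world'])
E
```

```text
pics
[0.16807276 0.60126313 0.24655453] [[ 2.69428873e-01 -9.69026441e-04 -9.63019804e-01]
 [ 9.63017871e-01 -1.97130155e-03  2.69430316e-01]
 [-2.15948753e-03 -9.99997587e-01  4.02064224e-04]] [-0.27590641 -0.14363974  0.36936294] 0.9999837049896558 0.0
top [[452.93705688   0.         317.45040441]
 [  0.         452.93705688 240.87888667]
 [  0.           0.           1.        ]] [0.0349522 0.        0.        0.        0.       ] [[ 0.02766072 -0.99006674  0.13785044  0.43195835]
 [-0.99933628 -0.03065887 -0.01967328 -0.05406792]
 [ 0.0237042  -0.13721477 -0.99025765  1.38954384]
 [ 0.          0.          0.          1.        ]]
side [[436.91325131   0.         325.02873152]
 [  0.         436.91325131 242.11119971]
 [  0.           0.           1.        ]] [-0.05618628  0.          0.          0.          0.        ] [[ 0.84890466 -0.33557999  0.40834661  0.14415245]
 [-0.52850342 -0.5487434   0.64773823 -0.80865343]
 [ 0.00670951 -0.76568058 -0.643186    0.86534309]
 [ 0.          0.          0.          1.        ]]
```

View pics/top0.png

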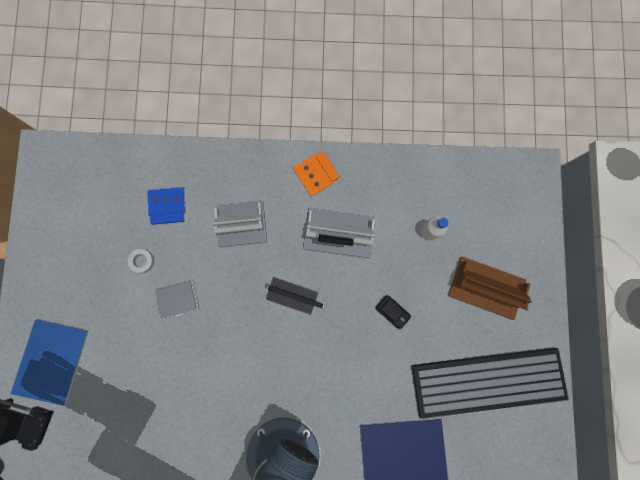

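View pics/side0.png

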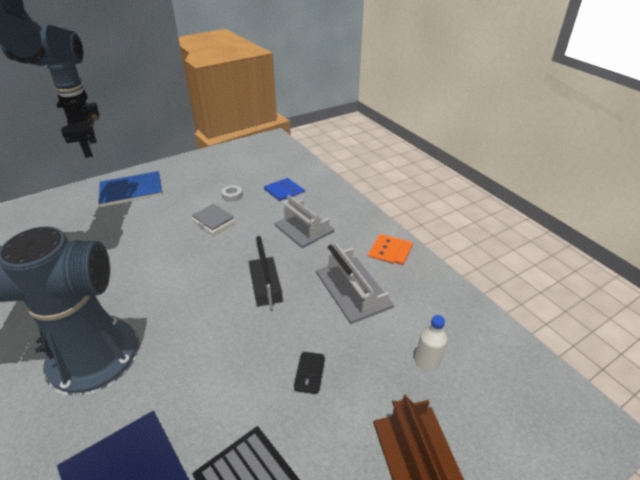

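The top view shows the long rack at (340,232) with the short edge's black grip at (335,240), the short rack at (240,222) and the setting block with the long edge at (293,295). Look-alikes are the brown rack (490,288), the blue plate (166,205) and the orange plate (316,173). I'll check the choice in a close crop and measure.

```bash
cat > h.py <<'E'
import numpy as np,cv2
def world(c):
    v,u=np.mgrid[0:480,0:640]
    p=cv2.undistortPoints(np.stack([u,v],-1).reshape(-1,1,2).astype(float),c['mtx'],c['dist_coeffs']).reshape(480,640,2)
    d=c['depth'].astype(float); P=np.dstack([p[...,0]*d,p[...,1]*d,d])
    T=c['cam_to_world']; W=P@T[:3,:3].T+T[:3,3]; W[d==0]=np.nan
    return W
def proj(c,X):
    T=np.linalg.inv(c['cam_to_world']); X=np.asarray(X,float).reshape(-1,3)
    return cv2.projectPoints(X,cv2.Rodrigues(T[:3,:3])[0],T[:3,3],c['mtx'],c['dist_coeffs'])[0].reshape(-1,2)
E
python3 - <<'E'
from h import *
t=np.load('top0.npz');s=np.load('side0.npz')
W=world(t);S=world(s)
a=cv2.resize(t['frame'][190:320,205:385],(800,578),interpolation=cv2.INTER_CUBIC)
cv2.imwrite('pics/c1.png',a[:,:,::-1])
b=cv2.resize(s['frame'][185:325,240:400],(686,600),interpolation=cv2.INTER_CUBIC)
cv2.imwrite('pics/c2.png',b[:,:,::-1])
np.set_printoptions(precision=4,suppress=True)
for n,c in [('shortgrip',(335,240)),('longgrip',(293,293)),('table',(250,340)),('rackS',(240,210)),('rackL',(340,218)),('ring',(140,261))]:
    print(n,W[c[1],c[0]])
E
```

```text
shortgrip [ 0.6109 -0.1282  0.1331]
longgrip [ 0.4601 -0.0156  0.1284]
table [ 0.3199  0.1119 -0.0023]
rackS [0.7129 0.1604 0.0095]
rackL [ 0.6973 -0.1492  0.0123]
ring [0.5471 0.4548 0.0005]
```

View pics/c1.png

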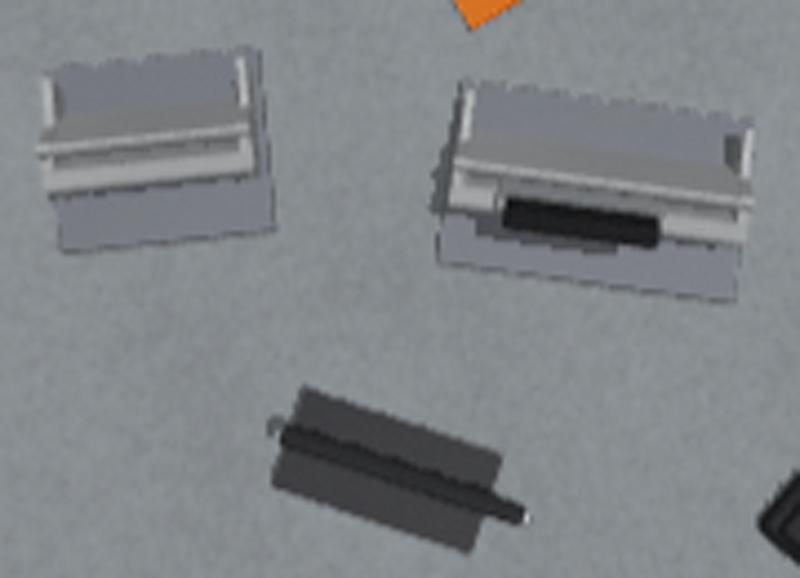

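View pics/c2.png

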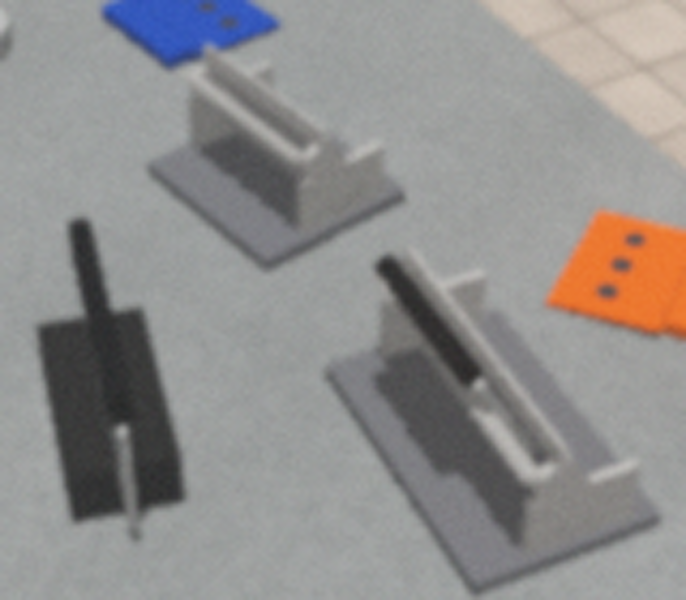

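Crops confirm the choice: the grey long rack holds the short edge with its black grip at the left part of the slot, the short rack is empty, and the long edge stands in the dark block. Now the poses.

```bash
cat > m.py <<'E'
from h import *
np.set_printoptions(precision=4,suppress=True)
t=np.load('top0.npz');s=np.load('side0.npz')
Ws={'top':(world(t),t['frame']),'side':(world(s),s['frame'])}
reg={'S':((.60,.76),(.07,.25)),'L':((.56,.74),(-.26,-.02)),'B':((.38,.54),(-.12,.10))}
for k,((x0,x1),(y0,y1)) in reg.items():
  for n,(W,F) in Ws.items():
    m=(W[...,0]>x0)&(W[...,0]<x1)&(W[...,1]>y0)&(W[...,1]<y1)
    P=W[m];C=F[m].astype(int);b=C.sum(1)
    print(k,n,'table z',np.median(P[(P[:,2]<.006)][:,2]),'std',P[P[:,2]<.006][:,2].std())
    if k in 'LB':
        q=(P[:,2]>(.085 if k=='L' else .09))&(b<170)
        r=cv2.minAreaRect(P[q][:,:2].astype(np.float32)*1000);print(' black grip',q.sum(),r,P[q].mean(0),P[q].min(0),P[q].max(0))
    if k in 'SL':
        q=(P[:,2]>.06)&(b>300)
        r=cv2.minAreaRect(P[q][:,:2].astype(np.float32)*1000);print(' rack upper',q.sum(),r,'zmax',np.percentile(P[q][:,2],[5,50,95]))
        q=(P[:,2]>.004)&(P[:,2]<.02)
        r=cv2.minAreaRect(P[q][:,:2].astype(np.float32)*1000);print(' base',q.sum(),r)
    else:
        q=(P[:,2]>.034)&(P[:,2]<.046)
        r=cv2.minAreaRect(P[q][:,:2].astype(np.float32)*1000);print(' block',q.sum(),r)
E
python3 m.py
```

```text
S top table z 0.0005026469751991947 std 0.0027577019194046123
 rack upper 633 ((671.3278198242188, 156.03646850585938), (71.4192123413086, 137.49749755859375), 5.911007881164551) zmax [0.0623 0.0801 0.0971]
 base 1253 ((680.2277221679688, 160.13003540039062), (179.15484619140625, 159.11001586914062), 89.69755554199219)
S side table z 0.00023241917537275558 std 0.002188785266154449
 rack upper 368 ((655.5466918945312, 149.83616638183594), (59.22528076171875, 144.9129638671875), 19.488548278808594) zmax [0.0634 0.0818 0.0967]
 base 813 ((682.7805786132812, 148.75341796875), (160.52444458007812, 159.13284301757812), 2.857677698135376)
L top table z 0.00039595801633396377 std 0.0027280033872231504
 black grip 233 ((613.7026977539062, -128.8648681640625), (97.50404357910156, 21.37029457092285), 83.49323272705078) [ 0.6127 -0.129   0.1276] [ 0.5987 -0.1776  0.1128] [ 0.6274 -0.0803  0.1369]
 rack upper 773 ((657.6981811523438, -146.34317016601562), (197.22271728515625, 79.51853942871094), 84.32720947265625) zmax [0.0628 0.0819 0.098 ]
 base 1646 ((650.0157470703125, -139.9852752685547), (1
[... 614 characters left out ...]
td 0.0026476811296176563
 black grip 280 ((452.0543212890625, -21.75360870361328), (156.36241149902344, 13.94521427154541), 73.27482604980469) [ 0.4523 -0.0207  0.1249] [ 0.4239 -0.0966  0.1058] [0.4779 0.0539 0.1333]
 block 853 ((455.9270324707031, -9.79998779296875), (138.98385620117188, 69.60619354248047), 73.20208740234375)
B side table z 0.0006378433266251982 std 0.0018896335898687245
 black grip 226 ((449.88299560546875, -29.61815643310547), (151.36154174804688, 14.253344535827637), 72.88265991210938) [ 0.4421 -0.0508  0.1221] [ 0.4216 -0.1022  0.0939] [0.4717 0.0433 0.129 ]
 block 782 ((451.7793273925781, -22.781143188476562), (169.4788818359375, 70.22991943359375), 72.88257598876953)
```

```bash
cat > fit.py <<'E'
from h import *
from scipy.optimize import least_squares
from scipy.spatial.transform import Rotation as R
np.set_printoptions(precision=4,suppress=True)
def rack(L): # boxes: center, half, local tilt about y
    B=[]
    for sg in (1,-1):
        B.append(((sg*.007,0,.026),(.002,L/2+.008,.026),0))
        a=np.arctan2(8,12); B.append(((sg*(.009+.002*np.cos(a)),0,.058),(.002,L/2+.008,.0072),np.degrees(a)*sg))
        B.append(((0,sg*(L/2+.004),.026),(.009,.004,.026),0))
    return B
def edge(L): return [((0,0,.04),(.003,L/2,.04),0),((0,0,.095),(.007,L/2-.005,.015),0)]
def dist(B,p):
    D=[]
    for c,h,a in B:
        q=(p-np.array(c))@R.from_euler('y',a,degrees=True).as_matrix()
        d=np.abs(q)-np.array(h)
        D.append(np.linalg.norm(np.maximum(d,0),axis=1)+np.minimum(d.max(1),0))
    return D[0] if len(D)==1 else np.array(D)[np.argmin(np.array(D),0),np.arange(len(p))]
def pose(v,z,tilt): return np.array([v[0],v[1],z]),R.from_euler('ZY',[v[2],tilt],degrees=True).as_matrix()
def fit(B,P,v0,z,tilt):
    def f(u):
        o,M=pose([u[0]/100,u[1]/100,u[2]],z,tilt); return dist(B,(P-o)@M)*1000
    r=least_squares(f,[v0[0]*100,v0[1]*100,v0[2]],loss='cauchy',f_scale=2.0,diff_step=1e-4)
    v=[r.x[0]/100,r.x[1]/100,r.x[2]]; e=np.abs(f(r.x)); return v,np.median(e),(e<4).mean()
def pts(c,x,y,zmin,zmax=.2,dark=None):
    W=world(c);b=c['frame'].astype(int).sum(2)
    m=(W[...,0]>x[0])&(W[...,0]<x[1])&(W[...,1]>y[0])&(W[...,1]<y[1])&(W[...,2]>zmin)&(W[...,2]<zmax)
    if dark is True:m&=b<170
    if dark is False:m&=b>230
    return W[m]
E
cat > f1.py <<'E'
from fit import *
C=[np.load('top0.npz'),np.load('side0.npz')]
jobs={'short_slot':(rack(.122),(.58,.76),(.06,.26),.05,False,(.66,.155,6),.035,-30),
'long_slot':(rack(.182),(.56,.74),(-.28,-.02),.05,False,(.64,-.146,-6),.035,-30),
'short_edge':(edge(.110),(.56,.7),(-.22,-.04),.105,True,(.66,-.13,-6),.035,-30),
'long_edge':(edge(.170),(.38,.54),(-.12,.1),.06,None,(.452,-.022,-17),.015,0)}
for k,(B,x,y,zm,dk,v0,z,ti) in jobs.items():
    Q=[pts(c,x,y,zm,dark=dk) for c in C]
    for n,P in (('top',Q[0]),('side',Q[1]),('both',np.vstack(Q))):
        v,e,i=fit(B,P,v0,z,ti);print(k,n,np.array(v),len(P),'med mm',round(e,2),'inl',round(i,2))
E
python3 f1.py
```

```text
short_slot top [0.6866 0.1585 7.7261] 770 med mm 1.1 inl 0.9
short_slot side [ 0.6807  0.1565 10.0592] 484 med mm 1.15 inl 0.85
short_slot both [0.6838 0.1563 7.8623] 1254 med mm 1.4 inl 0.85
long_slot top [ 0.6676 -0.1484 -6.1024] 953 med mm 1.48 inl 0.79
long_slot side [ 0.663  -0.1488 -6.9157] 730 med mm 1.07 inl 0.77
long_slot both [ 0.6654 -0.149  -6.9476] 1683 med mm 1.87 inl 0.76
short_edge top [ 0.6626 -0.1317 -5.7924] 233 med mm 1.15 inl 0.97
short_edge side [ 0.6651 -0.1383 -7.6298] 121 med mm 0.93 inl 1.0
short_edge both [ 0.6627 -0.1363 -5.6626] 354 med mm 1.24 inl 0.97
long_edge top [  0.4518  -0.0225 -17.1621] 296 med mm 1.34 inl 0.94
long_edge side [  0.4518  -0.0234 -16.9484] 341 med mm 0.73 inl 0.99
long_edge both [  0.4518  -0.0233 -16.9995] 637 med mm 0.98 inl 0.97
```

```bash
cat > ov.py <<'E'
from fit import *
def segs(B,o,M):
    out=[]
    for c,h,a in B:
        Rl=R.from_euler('y',a,degrees=True).as_matrix()
        k=np.array([[i,j,l] for i in(-1,1) for j in(-1,1) for l in(-1,1)])*np.array(h)@Rl.T+np.array(c)
        k=k@M.T+o
        for i in range(8):
            for j in range(i+1,8):
                if bin(i^j).count('1')==1: out.append((k[i],k[j]))
    return out
def overlay(c,items,box,sc,fn):
    x0,y0,x1,y1=box
    im=cv2.resize(np.ascontiguousarray(c['frame'][y0:y1,x0:x1,::-1]),None,fx=sc,fy=sc,interpolation=cv2.INTER_CUBIC)
    for B,o,M,col in items:
        for a,b in segs(B,o,M):
            p=((proj(c,[a,b])-[x0,y0]+.5)*sc).astype(int); cv2.line(im,tuple(map(int,p[0])),tuple(map(int,p[1])),col,1)
    if fn: cv2.imwrite(fn,im)
    return im
E
cat > plan.py <<'E'
from fit import *
from rig import read_state
SS=(np.array([.6845,.157]),8.0); LS=(np.array([.665,-.1487]),-6.5)
SE=(np.array([.6635,-.1345]),-6.0); LE=(np.array([.4518,-.023]),-17.0)
def tool(o2,z,psi,tilt,p): # TCP such that grasp point at slot-frame p
    o,M=pose([*o2,psi],z,tilt)
    T=np.column_stack([M[:,0],-M[:,2],np.cross(M[:,0],-M[:,2])])
    return o+M@np.array(p)-.006*T[:,1],T
def delta(target,T,st=None):
    st=st or read_state()
    d=target-st['position'];rv=R.from_matrix(T@np.array(st['tcp_rot']).T).as_rotvec()
    return d,rv,np.degrees(np.linalg.norm(rv))
E
python3 - <<'E'
from ov import *; from plan import *
t=np.load('top0.npz');s=np.load('side0.npz')
it=[(rack(.122),*pose([*SS[0],SS[1]],.035,-30),(0,255,0)),(rack(.182)[:],*pose([*LS[0],LS[1]],.035,-30),(0,255,255)),
(edge(.11)[1:],*pose([*SE[0],SE[1]],.035,-30),(0,0,255)),(edge(.17)[1:],*pose([*LE[0],LE[1]],.015,0),(0,0,255))]
a=overlay(t,it,(205,190,385,320),3.3,None);b=overlay(s,it,(240,185,400,325),2.1,None)
cv2.imwrite('pics/ov1.png',np.vstack([cv2.copyMakeBorder(x,0,0,0,max(a.shape[1],b.shape[1])-x.shape[1],cv2.BORDER_CONSTANT) for x in(a,b)])[:,:800])
print(a.shape,b.shape)
for z in (.175,.095): print(z,*delta(*tool(*[SE[0],.035,SE[1],-30],(0,0,z))),tool(SE[0],.035,SE[1],-30,(0,0,z))[0])
E
```

```text
(429, 594, 3) (294, 336, 3)
0.175 [ 0.4054 -0.7264 -0.0549] [ 0.3201 -0.472  -1.3681] 84.92583322295683 [ 0.5735 -0.125   0.1918]
0.095 [ 0.4452 -0.7306 -0.1242] [ 0.3201 -0.472  -1.3681] 84.92583322295683 [ 0.6133 -0.1292  0.1225]
```

View pics/ov1.png

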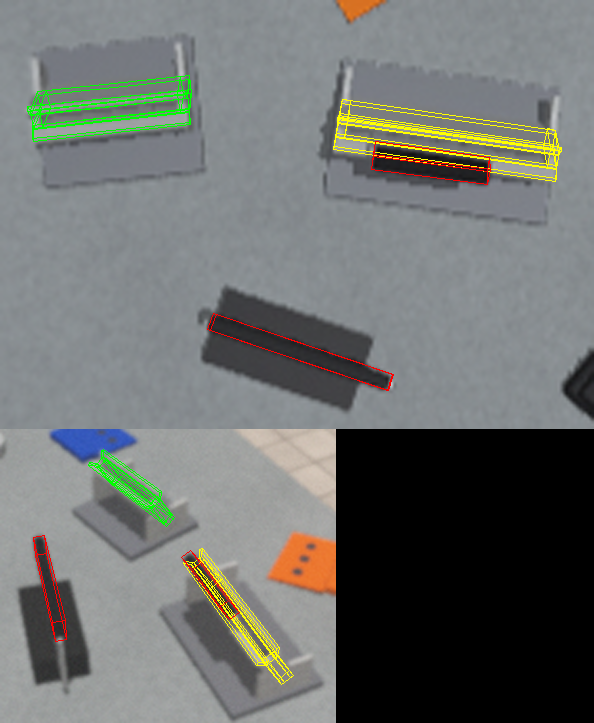

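Overlays line up (grips in red, racks in green and yellow). Moving over the short edge.

Call:
play_rows(
  commands=[
    [[0.03,-0.05,0.01],[0.03,-0.05,-0.14]],
    [[0.07,-0.12,0.02],[0.07,-0.1,-0.29]],
    [[0.1,-0.18,0.03],[0.1,-0.15,-0.43]],
    [[0.13,-0.23,0.03],[0.13,-0.19,-0.56]],
    [[0.16,-0.28,0.03],[0.16,-0.24,-0.69]],
    [[0.19,-0.34,0.03],[0.19,-0.28,-0.81]],
    [[0.22,-0.39,0.02],[0.22,-0.33,-0.95]],
    [[0.25,-0.44,0.01],[0.25,-0.37,-1.08]],
    [[0.28,-0.49,0.0],[0.29,-0.42,-1.22]],
    [[0.31,-0.54,0.0],[0.32,-0.47,-1.36]],
  ],
  gripper=0.06,
)

```text
time_s: 1.35
position: [0.4754, 0.0644, 0.2469]
tcp_rot: [[0.861, 0.498, 0.102], [-0.088, -0.051, 0.995], [0.5, -0.866, -0.001]]
force: [1.6, 1.6, 0.9]
opening: 0.691
```

```bash
cat > d.py <<'E'
import sys
from plan import *
st=read_state(); print('t',st['time_s'],'pos',np.array(st['position']),'F',np.array(st['force']),'open',st['opening']*.087)
E
python3 - <<'E'
from d import *
for z in (.175,.095): print(z,*delta(*tool(SE[0],.035,SE[1],-30,(0,0,z))))
E
```

```text
t 1.35 pos [0.4754 0.0644 0.2469] F [1.6195 1.5747 0.9166] open 0.060116167990959625
0.175 [ 0.0981 -0.1895 -0.0551] [ 0.0006  0.0002 -0.0027] 0.1568153197411343
0.095 [ 0.1379 -0.1936 -0.1244] [ 0.0006  0.0002 -0.0027] 0.1568153197411343
```

Call:
play_rows(
  commands=[
    [[0.03,-0.06,0.0],[0,0,0]],
    [[0.06,-0.11,-0.01],[0,0,0]],
    [[0.085,-0.16,-0.035],[0,0,0]],
    [[0.098,-0.19,-0.055],[0,0,0]],
    [[0.098,-0.19,-0.055],[0,0,0]],
  ],
)

```text
time_s: 1.98
position: [0.5748, -0.1278, 0.1905]
tcp_rot: [[0.862, 0.497, 0.103], [-0.088, -0.052, 0.995], [0.5, -0.866, -0.001]]
force: [-0.2, 0.9, -0.3]
opening: 0.69
```

```bash
python3 - <<'E'
from d import *; from ov import *; from rig import capture
for z in (.175,.095): print(z,*delta(*tool(SE[0],.035,SE[1],-30,(0,0,z))))
t=capture('top');s=capture('side')
a=overlay(t,[],(270,170,390,290),3.3,None);b=overlay(s,[],(240,165,400,325),2.5,None)
h=max(a.shape[0],b.shape[0]);cv2.imwrite('pics/g1.png',np.hstack([cv2.copyMakeBorder(x,0,h-x.shape[0],0,0,cv2.BORDER_CONSTANT) for x in(a,b)]))
E
```

```text
t 1.975 pos [ 0.5748 -0.1278  0.1905] F [-0.1983  0.871  -0.3284] open 0.06004256206519743
0.175 [-0.0013  0.0027  0.0012] [ 0.0012 -0.0005 -0.002 ] 0.13582526249828106
0.095 [ 0.0384 -0.0015 -0.0681] [ 0.0012 -0.0005 -0.002 ] 0.13582526249828106
```

View pics/g1.png

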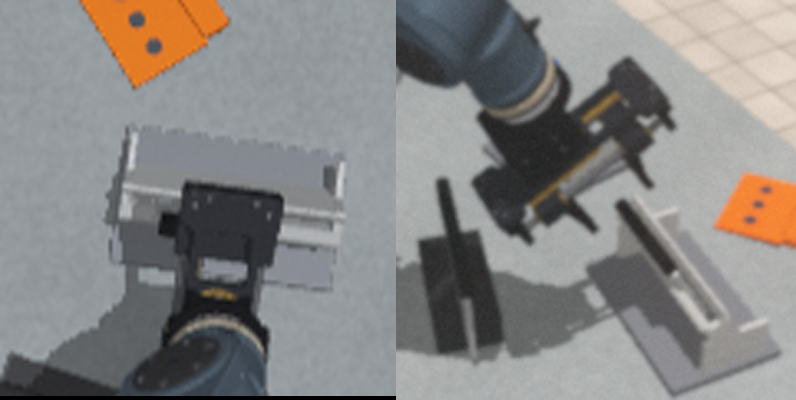

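The fingers straddle the short edge's grip bar, with the slot line aligned. Descending and gripping.

Call:
play_rows(
  commands=[
    [[0.01,0.0,-0.017],[0,0,0]],
    [[0.019,-0.001,-0.034],[0,0,0]],
    [[0.029,-0.001,-0.051],[0,0,0]],
    [[0.038,-0.0015,-0.068],[0,0,0]],
    [[0.038,-0.0015,-0.068],[0,0,0]],
  ],
)

```text
time_s: 2.7
position: [0.611, -0.1228, 0.1244]
tcp_rot: [[0.863, 0.497, 0.094], [-0.081, -0.047, 0.996], [0.499, -0.866, -0.0]]
force: [0.1, -0.2, 0.5]
opening: 0.686
```

Call:
play_rows(
  commands=[
    [[0,0,0],[0,0,0]],
    [[0,0,0],[0,0,0]],
    [[0,0,0],[0,0,0]],
    [[0,0,0],[0,0,0]],
    [[0,0,0],[0,0,0]],
    [[0,0,0],[0,0,0]],
  ],
  gripper=0.0,
)

```text
time_s: 3.45
position: [0.6114, -0.1251, 0.1247]
tcp_rot: [[0.862, 0.498, 0.097], [-0.084, -0.05, 0.995], [0.501, -0.866, -0.001]]
force: [-1.4, -0.4, 1.1]
opening: 0.16
```

```bash
python3 - <<'E'
from d import *
st=read_state()
o,M=pose([*SE[0],SE[1]],.035,-30)
g=np.array(st['position'])+.006*np.array(st['tcp_rot'])[:,1]; print('grasp in edge frame',(g-o)@M, 'moment',st['moment'])
for z in (.2,): print(z,*delta(*tool(SE[0],.035,SE[1],-30,(0,0,z))))
E
```

```text
t 3.45 pos [ 0.6114 -0.1251  0.1247] F [-1.3517 -0.4265  1.1409] open 0.013937009199439755
grasp in edge frame [-0.0009  0.0039  0.098 ] moment [-0.0433  0.4302 -0.0833]
0.2 [-0.0504  0.0014  0.0887] [ 0.0014  0.0006 -0.0073] 0.42764126850545386
```

Call:
play_rows(
  commands=[
    [[-0.003,0.0,0.005],[0,0,0]],
    [[-0.008,0.001,0.014],[0,0,0]],
    [[-0.015,0.0015,0.026],[0,0,0]],
    [[-0.023,0.002,0.04],[0,0,0]],
    [[-0.031,0.003,0.054],[0,0,0]],
    [[-0.04,0.004,0.069],[0,0,0]],
    [[-0.048,0.005,0.083],[0,0,0]],
    [[-0.056,0.006,0.097],[0,0,0]],
    [[-0.065,0.007,0.113],[0,0,0]],
    [[-0.065,0.007,0.113],[0,0,0]],
  ],
)

```text
time_s: 4.7
position: [0.5457, -0.1176, 0.2382]
tcp_rot: [[0.862, 0.498, 0.096], [-0.082, -0.05, 0.995], [0.501, -0.866, -0.002]]
force: [-0.9, -0.3, -4.1]
opening: 0.165
```

```bash
python3 - <<'E'
from d import *; from ov import *; from rig import capture
st=read_state()
for z in (.19,): print(z,*delta(*tool(SS[0],.035,SS[1],-30,(0,0,z))))
s=capture('side');t=capture('top')
# expected edge pose in hand: grip bar 95..98 at grasp point
p=np.array(st['position']);T=np.array(st['tcp_rot']);M=np.column_stack([T[:,0],-T[:,2]*-1,-T[:,1]])
M=np.column_stack([T[:,0],np.cross(-T[:,1],T[:,0]),-T[:,1]])
g=p+.006*T[:,1]
o=g-M@np.array([0,0.004,.097])
a=overlay(t,[(edge(.11),o,M,(0,0,255))],(260,170,390,300),3,None);b=overlay(s,[(edge(.11),o,M,(0,0,255))],(240,145,400,325),2.5,None)
h=max(a.shape[0],b.shape[0]);cv2.imwrite('pics/g2.png',np.hstack([cv2.copyMakeBorder(x,0,h-x.shape[0],0,0,cv2.BORDER_CONSTANT) for x in(a,b)]))
E
```

```text
t 4.7 pos [ 0.5457 -0.1176  0.2382] F [-0.862  -0.254  -4.1395] open 0.014336575682762651
0.19 [ 0.0418  0.261  -0.0334] [0.0018 0.0007 0.2358] 13.508744477936824
```

View pics/g2.png

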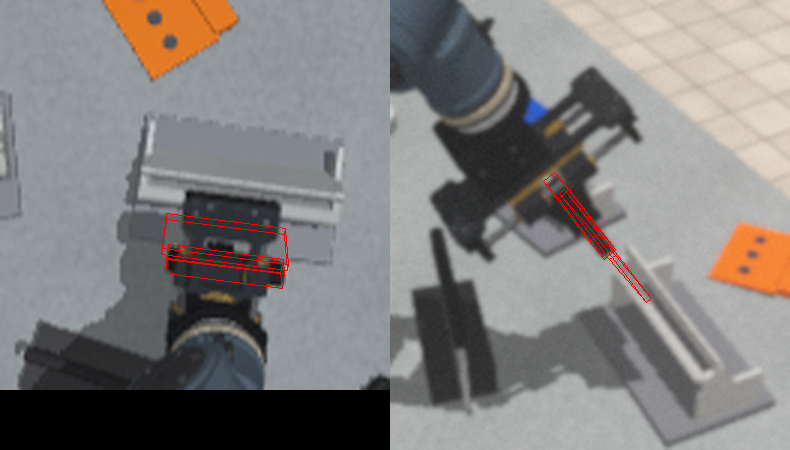

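The side view shows the edge (predicted red outline on it) hanging free in the gripper, with the long rack empty. Moving over the short rack.

Call:
play_rows(
  commands=[
    [[0.005,0.03,0.0],[0,0,0.02]],
    [[0.01,0.07,0.0],[0,0,0.06]],
    [[0.016,0.11,0.0],[0,0,0.1]],
    [[0.022,0.15,0.0],[0,0,0.14]],
    [[0.028,0.19,0.0],[0,0,0.18]],
    [[0.035,0.23,-0.01],[0,0,0.21]],
    [[0.04,0.255,-0.02],[0,0,0.235]],
    [[0.042,0.265,-0.03],[0,0,0.236]],
    [[0.042,0.265,-0.03],[0,0,0.236]],
    [[0.042,0.265,-0.03],[0,0,0.236]],
  ],
)

```text
time_s: 6.05
position: [0.5885, 0.1462, 0.2074]
tcp_rot: [[0.858, 0.496, -0.138], [0.12, 0.068, 0.99], [0.5, -0.866, -0.002]]
force: [0.0, 0.2, -2.9]
opening: 0.161
```

```bash
cat > inhand.py <<'E'
from plan import *; from ov import *; from rig import capture
def hand(st):
    p=np.mean([s['position'] for s in st],0);T=R.from_matrix([s['tcp_rot'] for s in st]).mean().as_matrix()
    return p+.006*T[:,1],np.column_stack([T[:,0],np.cross(-T[:,1],T[:,0]),-T[:,1]])
def run(L,fn,slot,SL,tilt=-30,boxes=((0,0,640,480),(0,0,640,480))):
    st=[read_state()];t=capture('top');st.append(read_state());s=capture('side');st.append(read_state())
    print('positions',[np.array(q['position']) for q in st],'F',np.array(st[-1]['force']))
    g,M=hand(st); B=edge(L)
    o,Ms=pose([*slot[0],slot[1]],.035,tilt); print('grasp in slot',(g-o)@Ms,'yaw/tilt err',np.degrees(R.from_matrix(Ms.T@M).as_rotvec()))
    for n,c in(('top',t),('side',s)):
        W=world(c);q=(W-g)@M
        m=(np.abs(q[...,0])<.012)&(np.abs(q[...,1])<L/2+.02)&(q[...,2]<.012)&(q[...,2]>-.11)&~((np.abs(q[...,1])<.016)&(q[...,2]>-.03))
        P=q[m]
        f=lambda u:dist(B,P-np.array([u[0],u[1],u[2]-97])/1000)*1000
        r=least_squares(f,[0,0,0],loss='cauchy',f_scale=2.,diff_step=1e-2,x_scale=1)
        print(n,len(P),'edge offset in hand mm (x,y,z)',r.x,'med',np.median(np.abs(r.fun)),'yrange',np.percentile(P[:,1],[1,99]) if len(P) else 0,'zmin',np.percentile(P[:,2],1) if len(P) else 0)
    return t,s,g,M
E
python3 - <<'E'
from inhand import *
t,s,g,M=run(.11,None,SS,.122)
for z in (.16,.098): print(z,*delta(*tool(SS[0],.035,SS[1],-30,(0,.004,z))))
E
```

```text
positions [array([0.5885, 0.1462, 0.2074]), array([0.5887, 0.1461, 0.2078]), array([0.5888, 0.146 , 0.208 ])] F [-0.2241  0.0059 -3.4341]
grasp in slot [0.0029 0.0025 0.1918] yaw/tilt err [-0.1281 -0.0501 -0.0378]
top 280 edge offset in hand mm (x,y,z) [ 0.1046 -4.3339 -2.5979] med 0.5638119342835752 yrange [-0.0595  0.0455] zmin -0.09685133617125595
side 220 edge offset in hand mm (x,y,z) [-0.0985 -6.6962 -2.1446] med 0.4130681482906935 yrange [-0.0642  0.0379] zmin -0.09703072895061499
0.16 [ 0.0129  0.0034 -0.0293] [0.0014 0.0016 0.0019] 0.1640693713709
0.098 [ 0.0436  0.0077 -0.083 ] [0.0014 0.0016 0.0019] 0.1640693713709
```

```bash
python3 - <<'E'
from d import *
for z in (.163,.12,.1): print(z,*delta(*tool(SS[0],.035,SS[1],-30,(-.0005,.006,z))))
E
```

```text
t 6.15 pos [0.5888 0.146  0.208 ] F [-0.2241  0.0059 -3.4341] open 0.013649155809445422
0.163 [ 0.0107  0.0051 -0.0269] [0.0014 0.0016 0.0019] 0.1640693713709
0.12 [ 0.032   0.0081 -0.0642] [0.0014 0.0016 0.0019] 0.1640693713709
0.1 [ 0.0419  0.0095 -0.0815] [0.0014 0.0016 0.0019] 0.1640693713709
```

Call:
play_rows(
  commands=[
    [[0.004,0.003,-0.01],[0,0,0]],
    [[0.008,0.004,-0.02],[0,0,0]],
    [[0.0107,0.0051,-0.027],[0,0,0]],
    [[0.0107,0.0051,-0.027],[0,0,0]],
    [[0.0107,0.0051,-0.027],[0,0,0]],
  ],
)

```text
time_s: 6.78
position: [0.5993, 0.1521, 0.1805]
tcp_rot: [[0.857, 0.496, -0.139], [0.121, 0.068, 0.99], [0.501, -0.866, -0.002]]
force: [-0.4, -0.7, -3.4]
opening: 0.156
```

```bash
python3 - <<'E'
from inhand import *
t,s,g,M=run(.11,None,SS,.122)
o=g+M@np.array([0,-.0052,-.099]);a,b=pose([.684,.157,8],.035,-30)
it=[(edge(.11)[:1],o,M,(0,0,255)),(rack(.122)[1:5:3],a,b,(0,255,0))]
A=overlay(t,it,(205,185,275,255),6,None);B=overlay(s,it,(260,175,340,255),5,None)
h=max(A.shape[0],B.shape[0]);cv2.imwrite('pics/g3.png',np.hstack([cv2.copyMakeBorder(x,0,h-x.shape[0],0,0,cv2.BORDER_CONSTANT) for x in(A,B)]))
for z in (.12,.1): print(z,*delta(*tool(SS[0],.035,SS[1],-30,(-.0005,.006,z))))
E
```

```text
positions [array([0.5993, 0.1521, 0.1805]), array([0.5993, 0.1522, 0.1808]), array([0.5994, 0.1521, 0.181 ])] F [ 0.1727  0.0344 -3.0348]
grasp in slot [-0.0007  0.007   0.1627] yaw/tilt err [-0.0857 -0.0623  0.0326]
top 317 edge offset in hand mm (x,y,z) [ 0.222  -6.0314 -3.8982] med 0.8854846804589394 yrange [-0.0729  0.0443] zmin -0.10948185979841117
side 287 edge offset in hand mm (x,y,z) [-0.2677 -7.2042 -3.3675] med 0.8193044041407416 yrange [-0.0733  0.0495] zmin -0.10943797190608837
0.12 [ 0.0215  0.002  -0.0371] [0.0014 0.0016 0.0003] 0.12425338113852624
0.1 [ 0.0314  0.0034 -0.0544] [0.0014 0.0016 0.0003] 0.12425338113852624
```

View pics/g3.png

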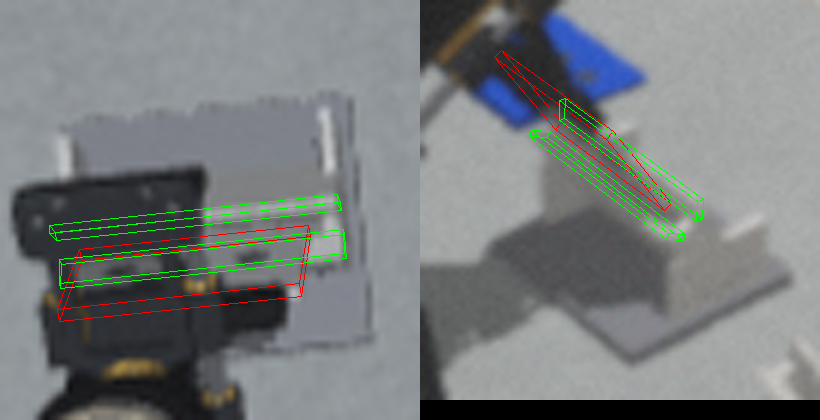

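The plate (red) sits between the lips (green) in both views and is centred along the slot within 2–3 mm. Inserting slowly, watching force.

Call:
play_rows(
  commands=[
    [[0.003,0.0,-0.005],[0,0,0]],
    [[0.006,0.0005,-0.0105],[0,0,0]],
    [[0.009,0.001,-0.0155],[0,0,0]],
    [[0.012,0.001,-0.021],[0,0,0]],
    [[0.015,0.0015,-0.026],[0,0,0]],
    [[0.015,0.0015,-0.026],[0,0,0]],
  ],
)

```text
time_s: 7.62
position: [0.6143, 0.1536, 0.154]
tcp_rot: [[0.858, 0.495, -0.139], [0.121, 0.068, 0.99], [0.5, -0.866, -0.001]]
force: [0.2, -0.2, -3.1]
opening: 0.155
```

```bash
python3 - <<'E'
from inhand import *
t,s,g,M=run(.11,None,SS,.122)
print('F in slot',M.T@np.array(read_state()['force']),'moment',M.T@np.array(read_state()['moment']))
for z in (.12,.1): print(z,*delta(*tool(SS[0],.035,SS[1],-30,(-.0005,.006,z))))
E
```

```text
positions [array([0.6143, 0.1536, 0.154 ]), array([0.6143, 0.1536, 0.1543]), array([0.6143, 0.1536, 0.1546])] F [ 0.9709 -0.6051 -3.2363]
grasp in slot [-0.001   0.0064  0.1323] yaw/tilt err [-0.0837 -0.0196  0.0262]
top 316 edge offset in hand mm (x,y,z) [  0.3696 -15.1357  -2.366 ] med 1.0474713009465928 yrange [-0.0742  0.0592] zmin -0.10575230248835074
side 299 edge offset in hand mm (x,y,z) [-0.3838 -7.3578 -2.1121] med 1.093600876950543 yrange [-0.0748  0.055 ] zmin -0.10759700884608155
F in slot [-0.8599 -0.7292 -3.2421] moment [-0.0637  0.685  -0.0147]
0.12 [ 0.0066  0.0005 -0.0107] [0.0014 0.0009 0.0003] 0.09626063607340007
0.1 [ 0.0165  0.0019 -0.028 ] [0.0014 0.0009 0.0003] 0.09626063607340007
```

Call:
play_rows(
  commands=[
    [[0.003,0.0,-0.005],[0,0,0]],
    [[0.006,0.0005,-0.0105],[0,0,0]],
    [[0.009,0.001,-0.0155],[0,0,0]],
    [[0.012,0.001,-0.021],[0,0,0]],
    [[0.014,0.0015,-0.0245],[0,0,0]],
    [[0.0155,0.0015,-0.027],[0,0,0]],
    [[0.0155,0.0015,-0.027],[0,0,0]],
  ],
)

```text
time_s: 8.6
position: [0.6298, 0.1551, 0.1275]
tcp_rot: [[0.857, 0.496, -0.139], [0.121, 0.068, 0.99], [0.501, -0.866, -0.002]]
force: [0.9, -0.6, -3.3]
opening: 0.161
```

```bash
cat > chk.py <<'E'
from inhand import *
def chk(slot):
    st=read_state();g,M=hand([st]);o,Ms=pose([*slot[0],slot[1]],.035,-30)
    print('t',st['time_s'],'grasp in slot',(g-o)@Ms,'F slot',Ms.T@np.array(st['force']),'mom',Ms.T@np.array(st['moment']),'open',st['opening']*.087)
E
python3 -c "
from chk import *
chk(SS)"
```

```text
t 8.6 grasp in slot [-0.0009  0.0057  0.1013] F slot [-0.936  -0.7078 -3.2492] mom [-0.0734  0.6784  0.0362] open 0.01400233869282228
```

Call:
play_rows(
  commands=[
    [[0.0005,0,-0.0009],[0,0,0]],
    [[0.001,0,-0.0017],[0,0,0]],
    [[0.001,0,-0.0017],[0,0,0]],
  ],
)

```text
time_s: 8.98
position: [0.6307, 0.155, 0.1263]
tcp_rot: [[0.857, 0.496, -0.139], [0.121, 0.068, 0.99], [0.501, -0.865, -0.002]]
force: [-1.2, -1.1, -0.3]
opening: 0.158
```

```bash
python3 -c "
from chk import *
chk(SS)"
```

```text
t 8.975 grasp in slot [-0.0007  0.0055  0.0998] F slot [-1.2859 -0.9731  0.4504] mom [-0.1338  0.6403  0.0007] open 0.013755975008644925
```

Floor contact is beginning. One more millimetre, then release by opening partway.

Call:
play_rows(
  commands=[
    [[0.0005,0,-0.0009],[0,0,0]],
    [[0.0005,0,-0.0009],[0,0,0]],
  ],
)

```text
time_s: 9.22
position: [0.6309, 0.1548, 0.1262]
tcp_rot: [[0.857, 0.497, -0.139], [0.121, 0.068, 0.99], [0.502, -0.865, -0.002]]
force: [-5.5, -3.3, 6.3]
opening: 0.161
```

Call:
play_rows(
  commands=[
    [[0,0,0],[0,0,0]],
    [[0,0,0],[0,0,0]],
    [[0,0,0],[0,0,0]],
    [[0,0,0],[0,0,0]],
  ],
  gripper=0.05,
)

```text
time_s: 9.72
position: [0.6318, 0.1551, 0.1252]
tcp_rot: [[0.857, 0.497, -0.139], [0.121, 0.068, 0.99], [0.502, -0.865, -0.002]]
force: [-0.7, -0.5, 0.2]
opening: 0.514
```

Call:
play_rows(
  commands=[
    [[-0.005,-0.001,0.009],[0,0,0]],
    [[-0.015,-0.002,0.026],[0,0,0]],
    [[-0.03,-0.004,0.052],[0,0,0]],
    [[-0.045,-0.006,0.078],[0,0,0]],
    [[-0.06,-0.008,0.104],[0,0,0]],
    [[-0.075,-0.05,0.12],[0,0,-0.1]],
    [[-0.09,-0.1,0.12],[0,0,-0.25]],
    [[-0.11,-0.13,0.12],[0,0,-0.35]],
    [[-0.12,-0.15,0.12],[0,0,-0.43]],
    [[-0.12,-0.15,0.12],[0,0,-0.43]],
  ],
)

```text
time_s: 10.98
position: [0.5106, 0.0046, 0.2456]
tcp_rot: [[0.829, 0.48, 0.287], [-0.248, -0.145, 0.958], [0.501, -0.865, -0.002]]
force: [0.1, -0.2, 0.6]
opening: 0.578
```

```bash
cat > f2.py <<'E'
from inhand import *
def seat(L,slot,x,y,fn,boxes,psi):
    t=capture('top');s=capture('side')
    Q=[pts(c,x,y,.102,dark=True) for c in(t,s)]
    for n,P in(('top',Q[0]),('side',Q[1]),('both',np.vstack(Q))):
        if len(P)<40: print(n,len(P));continue
        v,e,i=fit(edge(L),P,(*slot[0],slot[1]),.035,-30)
        d=np.array([v[0]-slot[0][0],v[1]-slot[0][1],0]);o,Ms=pose([*slot[0],slot[1]],0,-30)
        print(n,len(P),np.array(v),'med',e,'in slot',d@Ms,'zmax',np.percentile(P[:,2],98))
    it=[(edge(L)[1:],*pose([*slot[0],slot[1]],.035,-30),(0,0,255))]
    A=overlay(t,it,boxes[0],5,None);B=overlay(s,it,boxes[1],4,None)
    h=max(A.shape[0],B.shape[0]);cv2.imwrite(fn,np.hstack([cv2.copyMakeBorder(k,0,h-k.shape[0],0,0,cv2.BORDER_CONSTANT) for k in(A,B)]))
E
python3 - <<'E'
from f2 import *
seat(.11,SS,(.58,.70),(.07,.24),'pics/s1.png',((205,185,275,255),(260,165,360,255)),8)
print(*delta(*tool(LE[0],.015,LE[1],0,(0,0,.2))),read_state()['position'])
E
```

```text
top 249 [0.6781 0.1568 8.2393] med 1.3665648180913028 in slot [-0.0055  0.0007  0.0032] zmax 0.1347240784154389
side 48 [ 0.6683  0.1629 20.1554] med 1.7906509199648233 in slot [-0.0132  0.0081  0.0076] zmax 0.1293421866301748
both 297 [0.6784 0.1551 8.4912] med 1.425927046734111 in slot [-0.0054 -0.001   0.0031] zmax 0.1342043708490388
[-0.0599 -0.0283 -0.0246] [ 0.1532  0.503  -0.0071] 30.131838417216382 [0.5117 0.0053 0.2456]
```

View pics/s1.png

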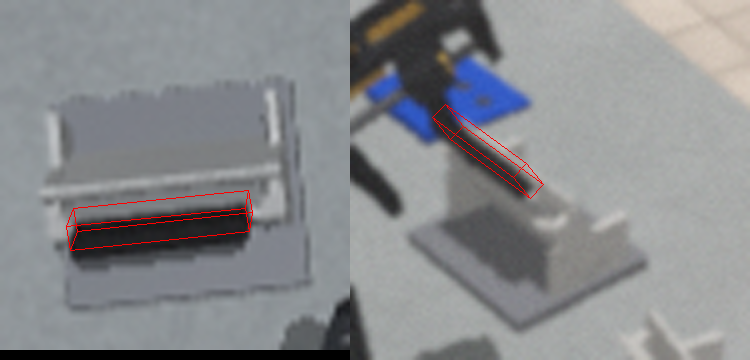

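The short edge stands in the short rack: grip bar up, centred along the slot, resting on the lower wall. The earlier force rise showed it reached the floor. Now to the long edge, re-fitting the empty long slot on the way.

Call:
play_rows(
  commands=[
    [[-0.015,-0.007,0.01],[0.04,0.13,0]],
    [[-0.03,-0.014,0.01],[0.08,0.26,0]],
    [[-0.045,-0.021,0.0],[0.12,0.39,-0.005]],
    [[-0.06,-0.028,-0.01],[0.153,0.503,-0.007]],
    [[-0.06,-0.028,-0.025],[0.153,0.503,-0.007]],
    [[-0.06,-0.028,-0.025],[0.153,0.503,-0.007]],
  ],
  gripper=0.06,
)

```text
time_s: 11.82
position: [0.4512, -0.0222, 0.2193]
tcp_rot: [[0.957, -0.003, 0.292], [-0.292, 0.001, 0.957], [-0.003, -1.0, -0.0]]
force: [0.1, -0.2, 0.0]
opening: 0.69
```

```bash
python3 - <<'E'
from d import *; from rig import capture
print(*delta(*tool(LE[0],.015,LE[1],0,(0,0,.2))));print(*delta(*tool(LE[0],.015,LE[1],0,(0,0,.097))))
C=[capture('top'),capture('side')]
Q=[pts(c,(.56,.74),(-.28,-.02),.05,.105,dark=False) for c in C]
for n,P in (('top',Q[0]),('side',Q[1]),('both',np.vstack(Q))):
    print(n,len(P),fit(rack(.182),P,(.665,-.148,-6.5),.035,-30))
Q=[pts(c,(.6,.78),(.05,.26),.05,.105,dark=False) for c in C]
for n,P in (('top',Q[0]),('side',Q[1]),('both',np.vstack(Q))):
    print('S',n,len(P),fit(rack(.122),P,(.684,.157,8),.035,-30))
E
```

```text
t 11.825 pos [ 0.4512 -0.0222  0.2193] F [ 0.1038 -0.1882  0.0316] open 0.06001831949826704
[ 0.0006 -0.0008  0.0017] [-0.0009 -0.0032 -0.0009] 0.1980897072419178
[ 0.0006 -0.0008 -0.1013] [-0.0009 -0.0032 -0.0009] 0.1980897072419178
top 1084 ([np.float64(0.6671761110847215), np.float64(-0.14861288642525614), np.float64(-6.221056359253546)], np.float64(1.2411891082271027), np.float64(0.9280442804428044))
side 786 ([np.float64(0.662997232747017), np.float64(-0.1489969295717231), np.float64(-6.844005118216527)], np.float64(0.8536829206232328), np.float64(0.8702290076335878))
both 1870 ([np.float64(0.6650363294579364), np.float64(-0.14912663552191532), np.float64(-6.916735991890689)], np.float64(1.4540236460406877), np.float64(0.8898395721925134))
S top 642 ([np.float64(0.6870568805362008), np.float64(0.1586593402987674), np.float64(7.97068090244872)], np.float64(2.1542684375605634), np.float64(0.6728971962616822))
S side 314 ([np.float64(0.680591723849722), np.float64(0.1564223002110426), np.float64(9.888003801759822)], np.float64(1.3051916827192742), np.float64(0.7356687898089171))
S both 956 ([np.float64(0.686449681057341), np.float64(0.15651495605408763), np.float64(6.682228181384498)], np.float64(2.3353777095975854), np.float64(0.6778242677824268))
```

Call:
play_rows(
  commands=[
    [[0,-0.001,-0.025],[0,0,0]],
    [[0,-0.001,-0.05],[0,0,0]],
    [[0,-0.001,-0.07],[0,0,0]],
    [[0,-0.001,-0.088],[0,0,0]],
    [[0.0005,-0.001,-0.101],[0,0,0]],
    [[0.0005,-0.001,-0.101],[0,0,0]],
  ],
)

```text
time_s: 12.68
position: [0.4517, -0.0237, 0.1188]
tcp_rot: [[0.956, -0.002, 0.292], [-0.292, -0.0, 0.956], [-0.002, -1.0, -0.001]]
force: [-0.4, -1.0, 0.2]
opening: 0.687
```

Call:
play_rows(
  commands=[
    [[0,0,0],[0,0,0]],
    [[0,0,0],[0,0,0]],
    [[0,0,0],[0,0,0]],
    [[0,0,0],[0,0,0]],
    [[0,0,0],[0,0,0]],
    [[0,0,0],[0,0,0]],
  ],
  gripper=0.0,
)

```text
time_s: 13.42
position: [0.4518, -0.0239, 0.1191]
tcp_rot: [[0.956, -0.001, 0.293], [-0.293, -0.0, 0.956], [-0.001, -1.0, -0.001]]
force: [0.4, -0.5, 0.5]
opening: 0.157
```

Call:
play_rows(
  commands=[
    [[0,0,0.003],[0,0,0]],
    [[0,0,0.01],[0,0,0]],
    [[0,0,0.02],[0,0,0]],
    [[0,0,0.032],[0,0,0]],
    [[0,0,0.045],[0,0,0]],
    [[0,0,0.06],[0,0,0]],
    [[0,0,0.08],[0,0,0]],
    [[0,0,0.1],[0,0,0]],
    [[0,0,0.12],[0,0,0]],
    [[0,0,0.12],[0,0,0]],
  ],
)

```text
time_s: 14.68
position: [0.4527, -0.0241, 0.2409]
tcp_rot: [[0.956, 0.003, 0.293], [-0.293, -0.002, 0.956], [0.003, -1.0, -0.001]]
force: [-0.2, 0.4, -5.3]
opening: 0.155
```

```bash
sed -i 's/LS=(np.array(\[.665,-.1487\]),-6.5)/LS=(np.array([.665,-.149]),-6.5)/' plan.py; python3 - <<'E'
from inhand import *
t,s,g,M=run(.17,None,LS,.182)
print(read_state()['opening']*.087,read_state()['tcp_rot'])
for z in (.21,.17): print(z,*delta(*tool(LS[0],.035,LS[1],-30,(0,0,z))))
E
```

```text
positions [array([ 0.4527, -0.0241,  0.2409]), array([ 0.4519, -0.0239,  0.2399]), array([ 0.4513, -0.0238,  0.2391])] F [-0.1656  0.9152 -4.7966]
grasp in slot [-0.0961  0.1001  0.2852] yaw/tilt err [ -2.8091  29.8675 -10.2696]
top 11 edge offset in hand mm (x,y,z) [-0.551   0.4764 -1.9013] med 0.754966965409748 yrange [-0.0811 -0.0701] zmin -0.01778967122041258
side 309 edge offset in hand mm (x,y,z) [-0.0165  0.5335 -1.772 ] med 0.38381934063443 yrange [-0.0863  0.0687] zmin -0.09662902999721933
0.014040776595661953 [[ 0.9562 -0.0016  0.2929]
 [-0.2929 -0.0004  0.9562]
 [-0.0014 -1.     -0.0009]]
0.21 [ 0.1064 -0.113  -0.017 ] [-0.1063 -0.5149  0.1798] 31.83554791809919
0.17 [ 0.1263 -0.1153 -0.0517] [-0.1063 -0.5149  0.1798] 31.83554791809919
```

Long edge held (about 5 N, centred to 0.5 mm). Moving and tilting over the long rack.

Call:
play_rows(
  commands=[
    [[0.01,-0.01,0.01],[-0.013,-0.065,0.022]],
    [[0.025,-0.03,0.02],[-0.035,-0.17,0.06]],
    [[0.045,-0.05,0.02],[-0.058,-0.28,0.1]],
    [[0.06,-0.07,0.02],[-0.08,-0.39,0.135]],
    [[0.08,-0.09,0.01],[-0.1,-0.48,0.17]],
    [[0.098,-0.105,0.0],[-0.1063,-0.515,0.18]],
    [[0.106,-0.113,-0.01],[-0.1063,-0.515,0.18]],
    [[0.1064,-0.113,-0.017],[-0.1063,-0.515,0.18]],
    [[0.1064,-0.113,-0.017],[-0.1063,-0.515,0.18]],
  ],
)

```text
time_s: 15.9
position: [0.5571, -0.1356, 0.2207]
tcp_rot: [[0.862, 0.494, 0.112], [-0.098, -0.054, 0.994], [0.497, -0.868, 0.002]]
force: [-0.3, 0.4, -4.8]
opening: 0.16
```

```bash
python3 - <<'E'
from inhand import *
t,s,g,M=run(.17,None,LS,.182)
for z in (.21,.163,.13,.1): print(z,*delta(*tool(LS[0],.035,LS[1],-30,(0,-.0005,z))))
E
```

```text
positions [array([ 0.5571, -0.1356,  0.2207]), array([ 0.5574, -0.1357,  0.2214]), array([ 0.5577, -0.136 ,  0.2219])] F [ 0.3897  0.6438 -4.9028]
grasp in slot [-0.0007  0.001   0.2096] yaw/tilt err [0.1059 0.1211 0.0339]
top 570 edge offset in hand mm (x,y,z) [-0.4466  4.0885 -2.2704] med 0.6302984715637607 yrange [-0.0808  0.0868] zmin -0.0944806537189984
side 240 edge offset in hand mm (x,y,z) [ 0.1905  0.7537 -2.0862] med 0.5588956045359736 yrange [-0.0863  0.0419] zmin -0.0949048708824045
0.21 [-0.0001 -0.0013  0.0001] [-0.0007 -0.0007 -0.0013] 0.09353485241663394
0.163 [ 0.0233 -0.004  -0.0406] [-0.0007 -0.0007 -0.0013] 0.09353485241663394
0.13 [ 0.0397 -0.0058 -0.0692] [-0.0007 -0.0007 -0.0013] 0.09353485241663394
0.1 [ 0.0546 -0.0075 -0.0951] [-0.0007 -0.0007 -0.0013] 0.09353485241663394
```

Call:
play_rows(
  commands=[
    [[0.006,-0.002,-0.01],[0,0,0]],
    [[0.0115,-0.004,-0.02],[0,0,0]],
    [[0.017,-0.005,-0.03],[0,0,0]],
    [[0.023,-0.006,-0.0405],[0,0,0]],
    [[0.023,-0.006,-0.0405],[0,0,0]],
    [[0.023,-0.006,-0.0405],[0,0,0]],
  ],
)

```text
time_s: 16.75
position: [0.5811, -0.1428, 0.1814]
tcp_rot: [[0.861, 0.497, 0.113], [-0.098, -0.056, 0.994], [0.5, -0.866, 0.0]]
force: [0.8, -0.5, -6.1]
opening: 0.154
```

```bash
python3 - <<'E'
from inhand import *
t,s,g,M=run(.17,None,LS,.182)
o=g+M@np.array([0,.0015,-.099]);a,b=pose([*LS[0],LS[1]],.035,-30)
it=[(edge(.17)[:1],o,M,(0,0,255)),(rack(.182)[1:5:3],a,b,(0,255,0))]
A=overlay(t,it,(290,185,385,265),4.2,None);B=overlay(s,it,(305,225,405,325),4,None)
h=max(A.shape[0],B.shape[0]);cv2.imwrite('pics/g4.png',np.hstack([cv2.copyMakeBorder(x,0,h-x.shape[0],0,0,cv2.BORDER_CONSTANT) for x in(A,B)]))
for z in (.13,.102): print(z,*delta(*tool(LS[0],.035,LS[1],-30,(0,-.002,z))))
E
```

```text
positions [array([ 0.5811, -0.1428,  0.1814]), array([ 0.5812, -0.1429,  0.1817]), array([ 0.5812, -0.1429,  0.1818])] F [ 0.6946  0.5544 -5.4884]
grasp in slot [ 0.0006 -0.0034  0.163 ] yaw/tilt err [ 0.0106 -0.0151  0.0133]
top 628 edge offset in hand mm (x,y,z) [ 0.1003  3.5369 -2.9641] med 0.83873451906195 yrange [-0.0896  0.1004] zmin -0.10960579903506303
side 438 edge offset in hand mm (x,y,z) [ 4.1246  0.0099 -4.5056] med 2.8434306158470855 yrange [-0.0957  0.0563] zmin -0.10956170524750072
0.13 [ 0.0161 -0.0004 -0.0291] [ 0.0002  0.0006 -0.0002] 0.037499244964921206
0.102 [ 0.03   -0.002  -0.0533] [ 0.0002  0.0006 -0.0002] 0.037499244964921206
```

View pics/g4.png

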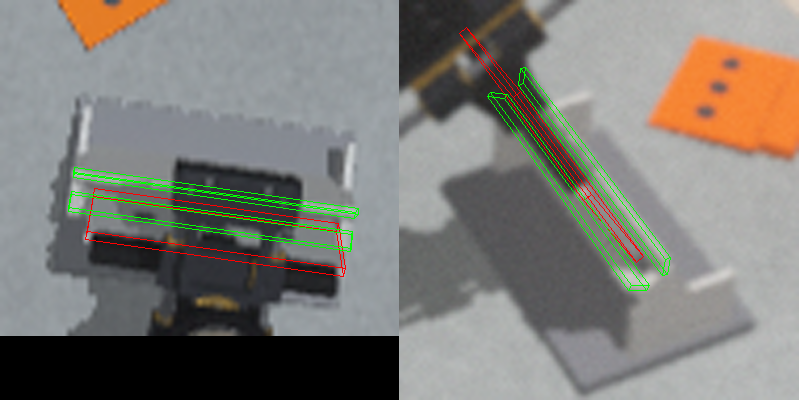

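Plate lies between the lips (left gap about 22 px, right about 17 px at 4.2×, so within 2 mm). Inserting.

Call:
play_rows(
  commands=[
    [[0.003,0.0005,-0.005],[0,0,0]],
    [[0.006,0.0005,-0.0105],[0,0,0]],
    [[0.009,0,-0.016],[0,0,0]],
    [[0.012,0,-0.0215],[0,0,0]],
    [[0.016,-0.0004,-0.029],[0,0,0]],
    [[0.016,-0.0004,-0.029],[0,0,0]],
  ],
)

```text
time_s: 17.6
position: [0.5973, -0.1433, 0.1517]
tcp_rot: [[0.861, 0.496, 0.113], [-0.098, -0.056, 0.994], [0.499, -0.866, 0.0]]
force: [-0.9, -0.7, -4.7]
opening: 0.162
```

```bash
python3 - <<'E'
from chk import *
chk(LS)
for z in (.102,): print(z,*delta(*tool(LS[0],.035,LS[1],-30,(0,-.002,z))))
E
```

```text
t 17.6 grasp in slot [-0.0004 -0.002   0.129 ] F slot [-3.008  -0.8117 -3.6688] mom [-0.0837  0.9027  0.082 ] open 0.014066790431429572
0.102 [ 0.0138 -0.0016 -0.0232] [-0.0006 -0.0006 -0.    ] 0.045592412320036475
```

Call:
play_rows(
  commands=[
    [[0.003,0.0,-0.005],[0,0,0]],
    [[0.006,-0.0005,-0.0105],[0,0,0]],
    [[0.009,-0.001,-0.0155],[0,0,0]],
    [[0.012,-0.0015,-0.0205],[0,0,0]],
    [[0.0135,-0.0016,-0.023],[0,0,0]],
    [[0.0135,-0.0016,-0.023],[0,0,0]],
  ],
)

```text
time_s: 18.35
position: [0.6107, -0.1449, 0.1293]
tcp_rot: [[0.86, 0.497, 0.113], [-0.098, -0.056, 0.994], [0.5, -0.866, 0.0]]
force: [0.2, 0.3, -5.3]
opening: 0.159
```

Call:
play_rows(
  commands=[
    [[0.0005,0,-0.0009],[0,0,0]],
    [[0.001,0,-0.0017],[0,0,0]],
    [[0.001,0,-0.0017],[0,0,0]],
  ],
)

```text
time_s: 18.73
position: [0.6116, -0.1448, 0.1279]
tcp_rot: [[0.86, 0.497, 0.113], [-0.098, -0.056, 0.994], [0.5, -0.866, 0.0]]
force: [0.4, 0.3, -4.8]
opening: 0.157
```

```bash
python3 -c "
from chk import *
chk(LS)"
```

```text
t 18.725 grasp in slot [ 0.0001 -0.0019  0.1012] F slot [-2.0487  0.3568 -4.3679] mom [-0.0438  0.9914  0.1331] open 0.013695814315212556
```

Call:
play_rows(
  commands=[
    [[0.0005,0,-0.0009],[0,0,0]],
    [[0.001,0,-0.0017],[0,0,0]],
    [[0.001,0,-0.0017],[0,0,0]],
  ],
)

```text
time_s: 19.1
position: [0.6126, -0.1449, 0.1262]
tcp_rot: [[0.86, 0.497, 0.113], [-0.098, -0.057, 0.994], [0.5, -0.866, -0.0]]
force: [-2.0, -1.1, -3.3]
opening: 0.16
```

Contact is starting. One more millimetre.

Call:
play_rows(
  commands=[
    [[0.0005,0,-0.0009],[0,0,0]],
    [[0.0007,0,-0.0012],[0,0,0]],
    [[0.0007,0,-0.0012],[0,0,0]],
  ],
)

```text
time_s: 19.48
position: [0.6127, -0.145, 0.1261]
tcp_rot: [[0.86, 0.498, 0.113], [-0.098, -0.057, 0.994], [0.501, -0.865, -0.001]]
force: [-8.2, 0.3, 5.4]
opening: 0.16
```

Call:
play_rows(
  commands=[
    [[0,0,0],[0,0,0]],
    [[0,0,0],[0,0,0]],
    [[0,0,0],[0,0,0]],
    [[0,0,0],[0,0,0]],
  ],
  gripper=0.05,
)

```text
time_s: 19.98
position: [0.6141, -0.1453, 0.1254]
tcp_rot: [[0.86, 0.498, 0.113], [-0.098, -0.057, 0.994], [0.501, -0.865, -0.001]]
force: [-0.2, 0.2, 0.5]
opening: 0.516
```

Call:
play_rows(
  commands=[
    [[-0.005,0.0005,0.009],[0,0,0]],
    [[-0.015,0.0015,0.026],[0,0,0]],
    [[-0.03,0.003,0.052],[0,0,0]],
    [[-0.045,0.005,0.078],[0,0,0]],
    [[-0.06,0.006,0.104],[0,0,0]],
    [[-0.09,0.01,0.14],[0,0,0]],
    [[-0.12,0.01,0.16],[0,0,0]],
    [[-0.15,0.01,0.17],[0,0,0]],
    [[-0.17,0.01,0.17],[0,0,0]],
    [[-0.17,0.01,0.17],[0,0,0]],
  ],
)

```text
time_s: 21.22
position: [0.4426, -0.1348, 0.2953]
tcp_rot: [[0.86, 0.497, 0.115], [-0.099, -0.057, 0.993], [0.501, -0.866, -0.0]]
force: [-0.2, 0.3, 0.3]
opening: 0.573
```

```bash
python3 - <<'E'
from f2 import *
seat(.17,LS,(.56,.69),(-.28,-.03),'pics/s2.png',((285,185,385,265),(310,235,390,325)),-6.5)
t=np.load('top0.npz')
seat(.11,SS,(.58,.70),(.07,.24),'pics/s3.png',((205,185,275,255),(260,165,360,255)),8)
c=capture('top');d=np.abs(c['frame'].astype(int)-t['frame']).sum(2)
for n,(u,v) in dict(mouse=(393,311),case=(177,299),ring=(140,261),bottle=(435,227)).items(): print(n,np.median(d[v-18:v+18,u-20:u+20]),(d[v-18:v+18,u-20:u+20]>90).mean())
print(read_state()['position'],read_state()['force'],read_state()['time_s'])
E
```

```text
top 401 [ 0.6577 -0.15   -6.1821] med 1.4310928761433177 in slot [-0.0062 -0.0018  0.0036] zmax 0.13323227567346807
side 167 [ 0.6623 -0.1496 -6.3492] med 1.0195012453440984 in slot [-0.0023 -0.0009  0.0013] zmax 0.13088412849112638
both 568 [ 0.6588 -0.1483 -5.7667] med 1.6710854968006315 in slot [-0.0054 -0.      0.0031] zmax 0.1328069357176767
top 250 [0.6777 0.157  7.7315] med 1.1695152915018485 in slot [-0.0058  0.001   0.0034] zmax 0.133519780306885
side 41 [0.6795 0.1552 7.6871] med 1.0325453387509398 in slot [-0.0045 -0.0011  0.0026] zmax 0.13019773916671445
both 291 [0.6781 0.1557 8.3609] med 1.193133889516182 in slot [-0.0057 -0.0004  0.0033] zmax 0.13349636816974172
mouse 23.0 0.0
case 25.0 0.0
ring 28.0 0.0
bottle 27.0 0.0
[ 0.4442 -0.1352  0.295 ] [-0.0658  0.3033  0.1593] 21.475
```

View pics/s2.png

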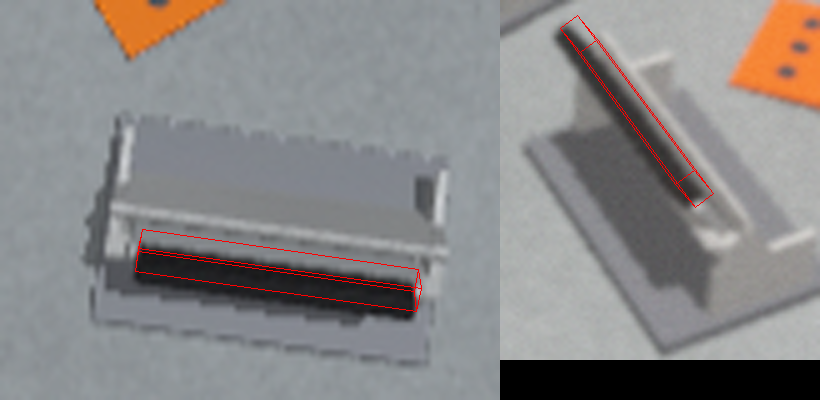

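Both edges rest in their racks, centred along the slots. They lean on the lower wall within the slot's play of about 0.08 rad. The bystanders haven't moved and the arm is clear.

```bash
python3 -c "
from rig import *
print(hand_in())"
```

```text
the job is handed in; nothing more can be done
None
```

I moved the short straightedge from the long rack to the short rack, then the long straightedge from the setting block to the long rack, and handed the job in at about 21.5 s. Both were lowered in under force control and released only after the force showed they had reached the slot floor. No verdict was reported.

**Last checks:**
- **Along the slot:** both edges are centred within about 2 mm, with the grip bar up.
- **Height:** the grip-bar tops read about 0.130–0.134 m, which fits the lower edges being on or within a few millimetres of the floor.
- **Surroundings:** the mouse, case, ring and bottle look unchanged in the top picture. The arm is clear, with a force reading near zero.

**What was less certain:**
- **Grip bars off centre:** fits that assumed no extra tilt put the grip bars mostly 4–6 mm towards the lower wall. The side camera's long-edge fit read only 2 mm. I take this as the edges resting with the slot's play, about 0.08 rad of tilt against the 0.14 allowed. I did not measure the tilt directly.
- **Camera disagreement:** before insertion the two cameras differed by up to 5 mm on the rack positions across the slots. Neither insertion met any contact before the floor.

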